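# Rotate the botanicals lane and open the still's cooling water

## Task

Get the still ready for its next run: take the two oldest cartons of botanicals from the front of the sloped lane and stand them upright on the steel charging tray, and load every fresh carton from the table into the lane behind the old carton that is left, flat on the deck between the guides. Then fit the loose T handle fully home on the square stem of the closed cooling-water valve and turn it to half open, 45 degrees anticlockwise, leaving the handle on. Do not disturb the jars, cups, bottle and tin standing about.

Things in the scene. Friction and masses are not known exactly. Their poses are not given: they have to be found in the camera images.
- old1: the oldest carton, at the very front (lowest place) of the sloped lane at the start: plain cardboard carton, 56 x 56 mm square and 60 mm tall, 0.11 to 0.22 kg, paper tape on its top; origin at the centre of its underside, z up through its top
- old2: the second oldest carton, behind old1 in the lane at the start: plain cardboard carton, 56 x 56 mm square and 60 mm tall, 0.11 to 0.22 kg, paper tape on its top; origin at the centre of its underside, z up through its top
- old3: the third oldest carton, behind old2 in the lane at the start; it stays in the lane and slides to the front: plain cardboard carton, 56 x 56 mm square and 60 mm tall, 0.11 to 0.22 kg, paper tape on its top; origin at the centre of its underside, z up through its top
- new1: fresh carton (two or three of these are present), standing upright on the bare table to the left of the lane at the start, at any yaw: plain cardboard carton, 56 x 56 mm square and 60 mm tall, 0.11 to 0.22 kg, paper tape on its top; origin at the centre of its underside, z up through its top
- new2: fresh carton (two or three of these are present), standing upright on the bare table to the left of the lane at the start, at any yaw: plain cardboard carton, 56 x 56 mm square and 60 mm tall, 0.11 to 0.22 kg, paper tape on its top; origin at the centre of its underside, z up through its top
- new3: fresh carton (two or three of these are present), standing upright on the bare table to the left of the lane at the start, at any yaw: plain cardboard carton, 56 x 56 mm square and 60 mm tall, 0.11 to 0.22 kg, paper tape on its top; origin at the centre of its underside, z up through its top
- lane_deck: sloping roller deck of the gravity lane. Origin: on the plane of the roller tops, mid-width, at the inner face of the front stop, 45 mm above the table; x runs up the lane, away from the robot, rising 0.19 rad (11 degrees); y across to the left; z normal to the deck. 290 mm long from stop to open rear end. Side guides stand 12 mm above the rollers, 6 mm thick, 64 mm apart inside; front stop 36 mm
- lane_rear (a point): mid-width point on the deck plane at the lane's open rear (upper) end; nothing stands above or behind it. The deck has free-running rollers 16 mm thick every 20 mm: cartons stand one behind another, square to it, and roll down by themselves to the stop or the carton ahead; the front one's origin is then 28 mm up the deck from the stop, the next 56 mm behind
- tray: low steel charging tray to the right of the lane, 110 mm (its x) by 190 mm (its y); origin at the centre of its underside on the table; inner floor 6 mm above that, rim 14 mm above it and 4 mm thick; room for two cartons side by side along y
- valve: brass cooling-water valve fixed at the right rear, its pipe along its own x; origin at the centre of its base plate on the table. The flat round bonnet top, 48 mm across, is 60 mm above the table, and a bare square stem stands on it
- stem_base (a point): on the stem's axis (vertical) at the bonnet top, 60 mm above the table. The steel stem is 20 x 20 mm square and 23 mm tall above this point, its top 7 mm tapering to 13 mm square
- stem (a joint): angle of the square stem, rad: 0 = closed (flats square to the pipe; a stop), growing anticlockwise seen from above; pi/2 = fully open (a stop); half open = pi/4, flats diagonal to the pipe. The stem's yaw is the valve's yaw plus this angle. Friction 0.12 N m: it stays where it is left. Closed to within 0.06 at the start
- handle: loose T handle, hub down on the table left of the lane, 0.18 kg: hub 44 x 44 mm, 30 mm high, blind 23 mm square bore 25 mm deep in its underside, square to the bar; on it a black bar 120 mm long (its x), 18 mm wide, from 30 to 50 mm height. Origin: centre of its underside, z up. Fits the stem in any of four quarter turns, play about 9 degrees; home, it rests on the bonnet
- jar_mid: bystander: glass jar with black lid, 48 mm across, 75 mm tall, among the fresh cartons; origin at its underside
- jar_side: bystander: labelled glass jar, 54 mm across, 85 mm tall, right of the tray; origin at its underside
- jigger: bystander: steel cup, 60 mm across, 60 mm tall, behind the lane; origin at its underside
- sample: bystander: amber bottle, 48 mm across, 120 mm tall, behind the lane on the left; origin at its underside
- tin: bystander: aluminium tin, 68 mm across, 70 mm tall, at the left rear; origin at its underside
- tumbler: bystander: glass tumbler, 72 mm across, 90 mm tall, behind the valve; origin at its underside
Mind the look-alikes: they are no part of the job. Leave any purple look-alike of the new2 alone.

How it is judged:
By the outcome, as a careful person would: the job done as asked, in the order asked, and still so for the second after the job is handed in, with the robot touching nothing.
Of new1, new2, new3 only 2 to 3 are there at a start; the rules pass over those that are not, and their reading is None.
At some moment in a run one of new1, new2, new3, handle may be knocked a few centimetres aside while the robot is not near it.
It also fails if it takes over 210 s, if anything falls off the work surface, if the arm or the gripper's body presses on something with over 40 N, if the wrist force passes 120 N, or if a joint passes its speed limit or range.

## Robot

A 7-joint arm with a two-finger parallel gripper is mounted at the origin on the work surface. World frame = base frame: x ahead of the robot, y to its left, z up, the work surface at z = 0. Lengths are in m, angles in degrees, forces in N, time in s.
With the tool pointing down it reaches from about 0.425 to 0.95 m from the base axis. Payload 16.7 kg.
Tool frame: the origin (TCP) lies at the very end of the fingers, on their centre line; the grasp point (between the pads) lies env.tcp_to_grasp behind it (env.tcp_to_grasp is the distance from the TCP to the grasp point, in m); z points along the fingers, y is the line along which they close (so a half turn about z gives the same grasp; the last joint's range is limited). The gripper opens to 94 mm and grips with 3 to 60 N. Pads are 16 mm wide; open, the fingers measure 119 mm over their backs; the gripper's body (75 mm by 177 mm) begins 78 mm behind the grasp point.
Start: joints at [54.517, 24.414, 4.234, 92.017, -1.954, 63.644, -3.845], TCP at [0.306, -0.602, 0.205] pointing down, gripper open.
Joint ranges: [-163.25, 163.25], [-28.42, 122.38], [-70.27, 78.77], [12.13, 141.07], [-58.53, 238.53], [9.26, 117.41], [-156.51, 156.51]. Speed limits (degrees/s): [108.29, 108.29, 136.94, 136.94, 172.46, 172.46, 172.46].

## Interface

Orientations are given as [roll, pitch, yaw] about the fixed x, y, z axes, in that order (R = Rz(yaw) Ry(pitch) Rx(roll)).
In Python, from rig import env gives the robot as it stands.
- The arm moves only by the tool step_arm, never from a script. Its argument "moves" is text: rows parted by semicolons, each of 7 numbers parted by spaces: the shift along the world's x, y, z in cm, then the turn, a rotation vector about the world's x, y, z in units of 6 degrees (1.0 is 6 degrees), then the closure, from 0 (fully open) to 1 (shut). A call has 1 to 5 rows; each row is the pose to reach, as a shift and turn from the pose commanded when the call began; what a row does not reach only later rows make up. A row lasts 1/8 s, in which the tool goes at most 62.5 mm and 10.7 degrees, less where a joint would pass 70% of its speed; a pose out of reach is approached as far as the arm can. A call with a gripper value outside its range is refused whole. The fingers move at their own pace and stop on an object; the grip force is fixed at half the most. Time passes only in rows, so rows that repeat a pose let the fingers close. It gives the time, the measured TCP pose, the force, the opening and the grip force at its end, in the units of the state.
- env.observe(): the state, without advancing time (a new reading comes with each control period).
- env.snapshot(name): name is "scene" or "top" or "wrist"; returns a dict with "color" (400x640x3 uint8, blue, green, red), "depth" (400x640 float32, m along the optical axis (not along the pixel's ray), 0 where there is no reading), "K" (3x3 intrinsics, pixels), "dist_coeffs" ([k1, k2, p1, p2, k3] as OpenCV has them; the pictures are not rectified), "rvec" (rotation vector, rad) and "tvec" (3), from world to camera coordinates, as OpenCV has them; the wrist camera has in their place "tool_from_camera" (4x4, takes a point from camera to tool coordinates, whose origin is the TCP and whose axes are the flange's). Camera axes: x right, y down, z forward; pixel columns grow to the right and rows downward; lengths in m; the calibration is good to about 2 mm. A picture is of the moment at which its call begins: read the wrist's pose just before it.
- env.hand_in(): hands the job in; it is judged then, once.
The state is a dict: "time_s": time; "joint_positions": joint angles; "joint_velocities": joint speeds; "tau": joint torques, N m; "eef_pos": TCP position; "orientation": TCP orientation; "force": force on the tool from outside, world axes, zero at the start; "moment": the same for the moment, N m; "finger_gap": finger opening in m; "gripper_force": force on a finger pad.
Only numpy, scipy, OpenCV 4.12 (cv2) and the standard library are available. Lean on these libraries where they do the work, as an engineer would, in place of code of your own. Each camera call takes 0.05 s, during which the arm holds its last target. There are 200 camera calls.

## Working session

There is one attempt and no reset: what is moved stays moved. The work goes in short steps, Python scripts to look and compute and a tool call to move; the robot and the scene stay as the last step left them, time stands still between calls to the robot, and variables do not carry over. Pictures are saved under pics/ and viewed, at most 15 in all, crops included, and the job is handed in when it is done.

Besides the shell and the picture viewer there is one more tool, called after "Emit:" as a command line: name --argument value ..., lists and objects as JSON in quotes. step_arm: Moves the arm, as the interface text tells. Its arguments: {"type":"object","properties":{"moves":{"type":"string"}},"required":["moves"]}

```bash
ls; mkdir -p pics; cat > h.py <<'E'
import numpy as np, cv2
from rig import env
from scipy.spatial.transform import Rotation as R
def snap(n):
    s=env.observe(); d=env.snapshot(n)
    if n=="wrist":
        T=np.eye(4);T[:3,:3]=R.from_euler('xyz',s["orientation"],degrees=True).as_matrix();T[:3,3]=s["eef_pos"]
        C=T@np.array(d["tool_from_camera"])
    else:
        C=np.eye(4);r=cv2.Rodrigues(np.array(d["rvec"],float))[0];C[:3,:3]=r.T;C[:3,3]=-r.T@np.array(d["tvec"],float).ravel()
    d["C"]=C;return d
def rays(d,uv):
    p=cv2.undistortPoints(np.array(uv,float).reshape(-1,1,2),d["K"],np.array(d["dist_coeffs"],float)).reshape(-1,2)
    return np.c_[p,np.ones(len(p))]
def onplane(d,uv,z):
    v=rays(d,uv)@d["C"][:3,:3].T;o=d["C"][:3,3]
    return o+v*((z-o[2])/v[:,2])[:,None]
def pts(d):
    h,w=d["depth"].shape
    u,v=np.meshgrid(np.arange(w),np.arange(h))
    r=rays(d,np.c_[u.ravel(),v.ravel()])*d["depth"].reshape(-1,1)
    return (r@d["C"][:3,:3].T+d["C"][:3,3]).reshape(h,w,3)
def proj(d,P):
    q=np.linalg.inv(d["C"]);rv=cv2.Rodrigues(q[:3,:3])[0]
    return cv2.projectPoints(np.array(P,float).reshape(-1,1,3),rv,q[:3,3],d["K"],np.array(d["dist_coeffs"],float))[0].reshape(-1,2)
E
python3 - <<'E'
from h import *
for n in("scene","top"):
    d=snap(n);cv2.imwrite(f"pics/{n}0.png",d["color"]);print(n,d["C"].round(3).tolist(),d["K"].tolist())
    np.savez(f"{n}0.npz",P=pts(d),c=d["color"])
print(env.observe(),env.tcp_to_grasp)
E
```

```text
pics
scene [[0.812, 0.454, -0.367, 1.105], [0.583, -0.639, 0.502, -0.74], [-0.007, -0.621, -0.784, 1.234], [0.0, 0.0, 0.0, 1.0]] [[508.5157690500742, 0.0, 324.49687405807003], [0.0, 508.5157690500742, 201.03359974786238], [0.0, 0.0, 1.0]]
top [[-0.036, -0.977, 0.209, 0.244], [-0.999, 0.035, -0.006, 0.016], [-0.002, -0.209, -0.978, 1.712], [0.0, 0.0, 0.0, 1.0]] [[520.4952626314398, 0.0, 320.9705340375554], [0.0, 520.4952626314398, 196.60060594280625], [0.0, 0.0, 1.0]]
{'time_s': 0.1, 'joint_positions': array([54.51865816, 24.44479907,  4.23201247, 92.04652107, -1.95340665,
       63.64598038, -3.8444207 ]), 'joint_velocities': array([ 0.19406895, -0.04162098,  0.003418  , -0.12964656, -0.00115704,
       -0.04233317, -0.01513576]), 'tau': array([ 1.14972654e-02, -9.37457800e+01,  3.67904730e+00, -4.55031610e+01,
       -4.82275430e-02,  1.69177086e-02,  8.36962226e-05]), 'eef_pos': array([ 0.30534885, -0.60154684,  0.20487653]), 'orientation': array([-1.79935051e+02,  4.99037345e-03,  2.69136592e+01]), 'force': array([-0.20767549, -0.08305906,  0.93312144]), 'moment': array([ 0.01082943,  0.00379288, -0.06163714]), 'gripper_force': 0.0, 'finger_gap': 0.09433415973095771} 0.0188
```

View pics/top0.png

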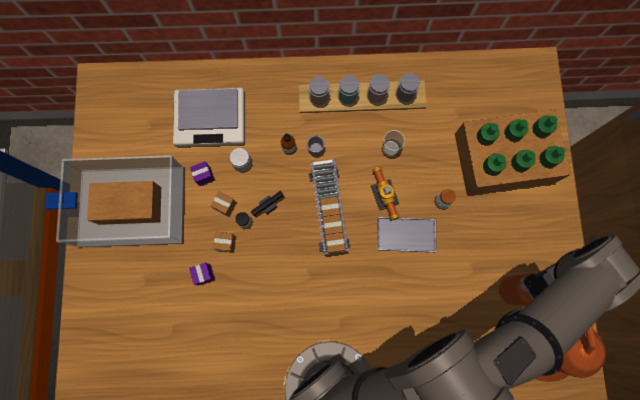

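View pics/scene0.png

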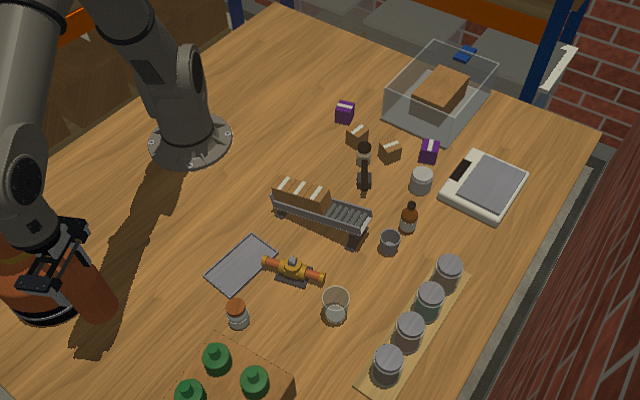

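The top view shows the lane running from its front at (335,250) to its rear at (322,163), holding three cartons. The tray is at (406,235) and the valve at (387,195). The handle is at (267,204), with two brown fresh cartons at (222,203) and (224,242). The purple look-alikes are at (201,173) and (201,273), and jar_mid is at (243,220). The scene view agrees: only two brown fresh cartons.

```bash
python3 - <<'E'
from h import *
P=np.load("top0.npz")["P"];c=np.load("top0.npz")["c"]
for n,(u,v) in dict(newA=(222,203),newB=(224,242),jarmid=(243,220),handle=(267,204),o1=(333,241),o2=(331,226),o3=(330,211),stopmid=(335,253),rear=(322,163),tray=(406,235),trayTL=(378,218),trayBR=(435,251),valve=(387,193),jars=(446,200),jig=(316,146),bottle=(288,143),tumb=(393,144),tin=(240,158),pur=(201,173),pur2=(201,273)).items():
    print(n,P[v,u].round(3))
S=np.load("scene0.npz")
# cardboard-height blobs: height map mask from both cams
for nm,Q in(("top",P),("scene",S["P"])):
  for lab,(x0,x1,y0,y1,z0,z1) in dict(newA=(.55,.85,.2,.45,.05,.068),handle=(.55,.85,.1,.25,.04,.06)).items():
    m=(Q[...,0]>x0)&(Q[...,0]<x1)&(Q[...,1]>y0)&(Q[...,1]<y1)&(Q[...,2]>z0)&(Q[...,2]<z1)
    n,l,st,ce=cv2.connectedComponentsWithStats(m.astype(np.uint8))
    for i in range(1,n):
        if st[i,4]>20:
            q=Q[l==i]; print(nm,lab,st[i,4],q.mean(0).round(3),np.ptp(q,axis=0).round(3),[np.round(x,3) for x in cv2.minAreaRect((q[:,:2]*1).astype(np.float32))])
E
```

```text
newA [0.586 0.326 0.064]
newB [0.46  0.321 0.057]
jarmid [0.526 0.257 0.075]
handle [0.581 0.183 0.046]
o1 [ 0.444 -0.025  0.111]
o2 [ 0.49  -0.021  0.12 ]
o3 [ 0.536 -0.019  0.125]
stopmid [ 0.418 -0.033 -0.001]
rear [ 0.705 -0.001  0.074]
tray [ 0.47  -0.27  -0.001]
trayTL [ 0.527 -0.179  0.015]
trayBR [ 0.411 -0.357  0.021]
valve [ 0.597 -0.206  0.079]
jars [ 0.567 -0.393  0.077]
jig [0.786 0.017 0.004]
bottle [0.772 0.108 0.091]
tumb [ 0.785 -0.247  0.001]
tin [0.735 0.268 0.063]
pur [0.688 0.395 0.064]
pur2 [0.365 0.391 0.065]
top newA 182 [0.734 0.27  0.063] [0.065 0.066 0.018] [array([0.737, 0.27 ]), array([0.063, 0.065]), np.float64(52.531)]
top newA 287 [0.695 0.4   0.058] [0.069 0.066 0.017] [array([0.695, 0.401]), array([0.058, 0.057]), np.float64(21.492)]
top newA 290 [0.591 0.33  0.059] [0.071 0.069 0.018] [array([0.592, 0.33 ]), array([0.058, 0.056]), np.float64(63.182)]
top handle 23 [0.765 0.115 0.049] [0.014 0.033 0.019] [array([0.766, 0.118]), array([0.034, 0.009]), np.float64(76.508)]
top handle 203 [0.586 0.185 0.048] [0.071 0.105 0.018] [array([0.587, 0.186]), array([0.021, 0.119]), np.float64(34.35)]
scene newA 256 [0.593 0.322 0.059] [0.071 0.073 0.016] [array([0.591, 0.323]), array([0.059, 0.063]), np.float64(59.003)]
scene newA 247 [0.698 0.393 0.059] [0.069 0.068 0.018] [array([0.697, 0.396]), array([0.056, 0.064]), np.float64(19.188)]
scene newA 156 [0.745 0.248 0.061] [0.066 0.054 0.018] [array([0.743, 0.254]), array([0.066, 0.048]), np.float64(13.42)]
scene handle 181 [0.589 0.178 0.047] [0.075 0.126 0.015] [array([0.584, 0.186]), array([0.016, 0.14 ]), np.float64(32.752)]
scene handle 89 [0.742 0.238 0.051] [0.057 0.02  0.02 ] [array([0.74 , 0.239]), array([0.057, 0.019]), np.float64(1.766)]
```

Emit:
step_arm --moves "0 0 10 0 0 -1.8 0; 0 0 20 0 0 -3.6 0; 0 0 20 0 0 -3.6 0; 0 0 20 0 0 -3.6 0; 0 0 20 0 0 -3.6 0"

```text
time_s: 0.72
eef_pos: [0.3056, -0.6019, 0.4054]
orientation: [180.0, -0.0, 5.3]
force: [0.1, 0.7, -0.3]
finger_gap: 0.094
gripper_force: 0.0
```

Emit:
step_arm --moves "2 5 0 0 0 0 0; 4 10 0 0 0 0 0; 6 15 0 0 0 0 0; 8 20 0 0 0 0 0; 10 25 0 0 0 0 0"

```text
time_s: 1.35
eef_pos: [0.4054, -0.3497, 0.4032]
orientation: [-179.9, 0.1, 5.3]
force: [1.4, -0.3, -1.7]
finger_gap: 0.0942
gripper_force: 0.0
```

Emit:
step_arm --moves "2 5 0 0 0 0 0; 4 10 0 0 0 0 0; 6 15 0 0 0 0 0; 8 20 0 0 0 0 0; 10 25 0 0 0 0 0"

```text
time_s: 1.98
eef_pos: [0.5052, -0.1001, 0.4033]
orientation: [-180.0, 0.2, 5.3]
force: [0.7, -0.8, 0.6]
finger_gap: 0.0939
gripper_force: 0.0
```

Emit:
step_arm --moves "0 0 0 0 0 0 0; 0 0 0 0 0 0 0; 0 0 0 0 0 0 0"

```text
time_s: 2.35
eef_pos: [0.505, -0.103, 0.4047]
orientation: [-180.0, 0.1, 5.2]
force: [-0.2, -0.9, 0.2]
finger_gap: 0.0938
gripper_force: 0.0
```

```bash
python3 - <<'E'
from h import *
s=env.observe();print(s["time_s"],s["eef_pos"],s["orientation"],s["joint_positions"])
d=snap("wrist");cv2.imwrite("pics/w1.png",d["color"]);print(d["C"].round(3).tolist());print(d["tool_from_camera"])
np.savez("w1.npz",P=pts(d),c=d["color"])
E
```

```text
2.35 [ 0.50501203 -0.10302479  0.40466016] [-1.79990163e+02  7.04466522e-02  5.21034590e+00] [ 17.28507615   3.06567585 -13.53042986  94.84143002   0.72483304
  82.24956068 -81.11500652]
[[0.091, -0.963, -0.253, 0.577], [-0.996, -0.088, -0.023, -0.097], [-0.0, 0.254, -0.967, 0.583], [0.0, 0.0, 0.0, 1.0]]
[[ 4.38178038e-04 -9.67488865e-01 -2.52913235e-01  7.25250290e-02]
 [ 9.99999904e-01  4.31377292e-04  8.23415549e-05  4.33036008e-04]
 [ 2.94364890e-05 -2.52913247e-01  9.67488961e-01 -1.78498642e-01]
 [ 0.00000000e+00  0.00000000e+00  0.00000000e+00  1.00000000e+00]]
```

View pics/w1.png

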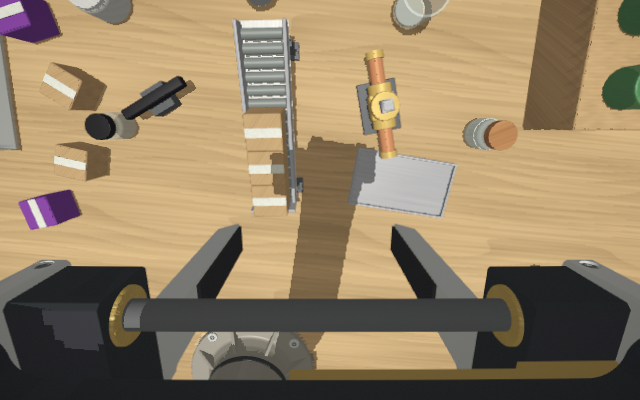

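The wrist view shows the lane from its front at (272,205) to its rear at (262,25). The tray corners are near (372,150), (455,165), (441,215) and (350,202). The valve bonnet is at (386,104) and the handle bar at (157,97). The fresh cartons are at (68,87) and (80,160).

```bash
cat > meas.py <<'E'
from h import *
def box(Q,b):
    m=np.ones(Q.shape[:2],bool)
    for i in range(3): m&=(Q[...,i]>b[2*i])&(Q[...,i]<b[2*i+1])
    return m
def biggest(m):
    n,l,st,ce=cv2.connectedComponentsWithStats(m.astype(np.uint8))
    return l==1+np.argmax(st[1:,4])
def rect(q):
    c,s,a=cv2.minAreaRect((q[:,:2]*1000).astype(np.float32));return np.round(c,1),np.round(s,1),round(a,1)
def carton(Q,x,y,z0=.05,z1=.07):
    m=biggest(box(Q,(x-.05,x+.05,y-.05,y+.05,z0,z1)));q=Q[m];return m,q
E
python3 - <<'E'
from meas import *
w=np.load("w1.npz");P=w["P"];c=w["c"];hsv=cv2.cvtColor(c,cv2.COLOR_BGR2HSV)
for n,(x,y) in dict(A=(.591,.326),B=(.46,.325)).items():
    m,q=carton(P,x,y);print(n,m.sum(),np.median(q[:,2]).round(4),rect(q))
q=P[biggest(box(P,(.52,.66,.11,.26,.042,.06)))];print("handle",len(q),np.median(q[:,2]),rect(q))
# lane cartons top plane
m=biggest(box(P,(.40,.60,-.08,.05,.085,.15)));q=P[m]
A=np.c_[q[:,:2],np.ones(len(q))]
k=np.ones(len(q),bool)
for _ in range(5):
    a=np.linalg.lstsq(A[k],q[k,2],rcond=None)[0];r=q[:,2]-A@a;k=abs(r)<.004
print("top plane",a,k.sum(),len(q),"slope",np.degrees(np.arctan(np.hypot(*a[:2]))),"dir",np.degrees(np.arctan2(a[1],a[0])),rect(q[k]),q[k].min(0),q[k].max(0))
# tray floor/rim
m=biggest(box(P,(.38,.58,-.40,-.12,.003,.022)));q=P[m];print("tray",len(q),rect(q),np.median(q[:,2]))
# gray guides
m=box(P,(.38,.75,-.10,.08,.03,.12))&(hsv[...,1]<50);q=P[m];print("lane gray",len(q),rect(q),q.min(0),q.max(0))
# valve
m=box(P,(.50,.72,-.26,-.13,.02,.1))&(hsv[...,1]>120);q=P[m];print("valve",len(q),rect(q))
m=box(P,(.52,.68,-.26,-.14,.052,.07));q=P[m];print("bonnet",len(q),rect(q),np.median(q[:,2]))
m=box(P,(.52,.68,-.26,-.14,.075,.09));q=P[m];print("stemtop",len(q),rect(q) if len(q)>3 else q,np.median(q[:,2]),q.mean(0))
for n,v in dict(jar=(.526,.257,.068,.08),js=(.567,-.393,.07,.09),tin=(.735,.268,.06,.075),bot=(.772,.108,.1,.13),jig=(.79,.02,.05,.065)).items():
    m=box(P,(v[0]-.05,v[0]+.05,v[1]-.05,v[1]+.05,v[2],v[3]));q=P[m]
    if len(q)>5: print(n,len(q),q.mean(0).round(3))
E
```

```text
A 1342 0.0592 (array([589.2, 326.4]), array([58.4, 56.9]), 61.6)
B 1124 0.0592 (array([463.1, 323.5]), array([57.9, 56.6]), 81.2)
handle 834 0.048934270907259214 (array([584.6, 182.6]), array([ 19. , 119.1]), 34.3)
top plane [0.18898423 0.02461857 0.02647957] 3739 4212 slope 10.790091759679918 dir 7.422002307239656 (array([494.5, -27.2]), array([165.3,  56.2]), 6.4) [ 0.40972212 -0.06288572  0.10124392] [0.57869223 0.00834434 0.13638488]
tray 5431 (array([ 467., -271.]), array([189.2, 115.5]), 85.8) 0.005634400077551005
lane gray 5968 (array([581.9, -19.4]), array([341.7,  80.3]), 6.1) [ 0.40799913 -0.07315953  0.03022104] [0.74997115 0.03308921 0.11999733]
valve 1516 (array([ 607.8, -207.7]), array([179.3,  45. ]), 10.5)
bonnet 519 (array([ 606.6, -208.7]), array([46.2, 46.4]), 5.5) 0.05923153590794994
stemtop 159 (array([ 606.4, -209.1]), array([19.7, 20. ]), 19.1) 0.08122518919318256 [ 0.60635376 -0.20833524  0.08036561]
jar 604 [0.532 0.258 0.074]
js 809 [ 0.578 -0.397  0.083]
tin 280 [0.713 0.263 0.067]
```

Emit:
step_arm --moves "-1.5 1.5 -6 0 0 0.2 0; -3 3 -12 0 0 0.2 0; -4.5 5 -18 0 0 0.2 0; -6.1 7 -23 0 0 0.2 0; -6.1 7 -25 0 0 0.2 0"

```text
time_s: 3.02
eef_pos: [0.4418, -0.0314, 0.1529]
orientation: [-180.0, 0.2, 6.6]
force: [1.1, 0.0, 0.3]
finger_gap: 0.0939
gripper_force: 0.0
```

Emit:
step_arm --moves "0 0 -4 0 0 0 0; 0 0 -7 0 0 0 0; 0 0 -8.4 0 0 0 0; 0 0 -8.4 0 0 0 0; 0 0 -8.4 0 0 0 0"

```text
time_s: 3.65
eef_pos: [0.4452, -0.032, 0.0724]
orientation: [180.0, -0.1, 6.5]
force: [-0.4, 0.6, 0.8]
finger_gap: 0.0937
gripper_force: 0.0
```

```bash
python3 - <<'E'
from h import *
s=env.observe();print(s["time_s"],s["eef_pos"],s["orientation"],s["force"])
d=snap("wrist");cv2.imwrite("pics/w2.png",d["color"])
E
```

```text
3.65 [ 0.44521945 -0.03200056  0.07241871] [ 1.79985764e+02 -7.85229133e-02  6.49888694e+00] [-0.37659858  0.58183036  0.75401653]
```

View pics/w2.png

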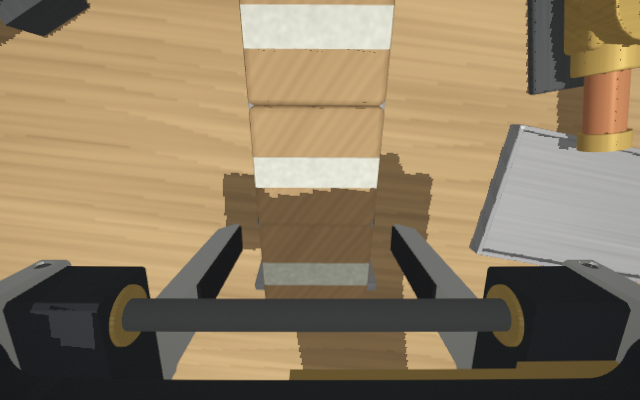

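Fingers at columns 242 and 392 straddle old1, whose sides are at 260 and 373, so it is well centred. Next I close and lift along the deck normal.

Emit:
step_arm --moves "0 0 0 0 0 0 1; 0 0 0 0 0 0 1; 0 0 0 0 0 0 1; 0 0 0 0 0 0 1; 0 0 0 0 0 0 1"

```text
time_s: 4.32
eef_pos: [0.4446, -0.0318, 0.0715]
orientation: [-180.0, -0.0, 6.5]
force: [-0.7, -1.3, 2.2]
finger_gap: 0.0559
gripper_force: 30.0
```

Emit:
step_arm --moves "-0.2 0 1 0 0 0 1; -0.4 0 2.2 0 0 0 1; -0.7 0 3.5 0 0 0 1; -0.9 -0.1 5 0 0 0 1; -1.1 -0.1 6 0 0 0 1"

```text
time_s: 4.95
eef_pos: [0.4334, -0.033, 0.1327]
orientation: [180.0, -0.0, 6.5]
force: [-0.8, -0.3, -2.2]
finger_gap: 0.0559
gripper_force: 30.0
```

Emit:
step_arm --moves "0 0 5 0 0 0 1; 0 0 9 0 0 0 1; 0 0 9 0 0 0 1; 0 0 9 0 0 0 1; 0 0 9 0 0 0 1"

```text
time_s: 5.58
eef_pos: [0.4328, -0.0329, 0.2204]
orientation: [-180.0, 0.1, 6.5]
force: [-0.4, 0.1, -2.5]
finger_gap: 0.0561
gripper_force: 30.0
```

```bash
python3 - <<'E'
from h import *
s=env.observe();print(s["time_s"],s["eef_pos"],s["orientation"],s["force"],s["finger_gap"])
d=snap("wrist");e=snap("top");cv2.imwrite("pics/w3.png",np.hstack([d["color"][:,140:540],cv2.resize(e["color"][120:280,170:470],None,fx=1.3,fy=2.5)]))
P=pts(d);np.savez("w3.npz",P=P,c=d["color"])
E
```

```text
5.575 [ 0.43277896 -0.03287043  0.2203885 ] [-1.79976257e+02  1.14051970e-01  6.51575756e+00] [-0.35649677  0.08627204 -2.53817103] 0.05609081911866772
```

View pics/w3.png

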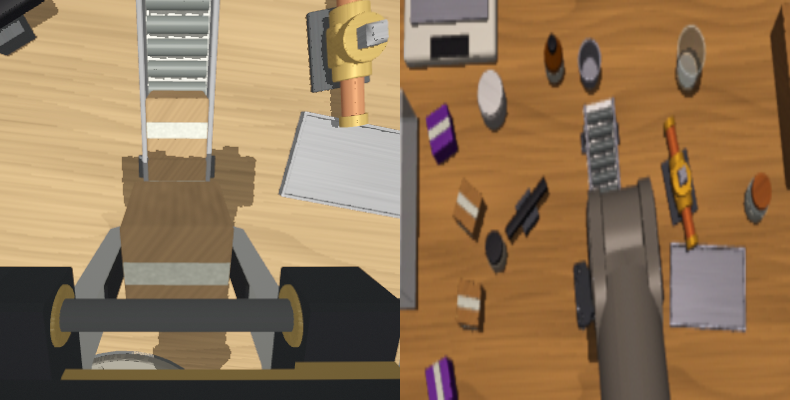

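Old1 is held clear of the lane, and old2 and old3 are rolling forward. Now I carry it to the right-hand tray slot, turn it and stand it upright.

Emit:
step_arm --moves "0.6 -5.6 0 0 0 -0.4 1; 1.2 -11.3 0 0 0 -0.8 1; 1.8 -17 0 0 0 -1.2 1; 2.4 -22.6 0 0 0 -1.6 1; 2.9 -28.2 0 0 0 -1.78 1"

```text
time_s: 6.3
eef_pos: [0.4624, -0.3165, 0.2208]
orientation: [-180.0, 0.1, -4.2]
force: [1.3, 1.4, -1.7]
finger_gap: 0.0559
gripper_force: 30.0
```

Emit:
step_arm --moves "0 0 -2 0.04 0.6 0 1; 0 0 -5 0.09 1.2 0 1; 0 0 -8 0.13 1.81 0 1; 0 0 -12 0.13 1.81 0 1; 0 0 -12 0.13 1.81 0 1"

```text
time_s: 6.92
eef_pos: [0.4607, -0.3137, 0.0986]
orientation: [-179.9, 11.2, -4.1]
force: [1.2, 0.4, -0.9]
finger_gap: 0.0561
gripper_force: 30.0
```

```bash
python3 - <<'E'
from meas import *
s=env.observe();print(s["time_s"],s["eef_pos"],s["orientation"],s["force"],s["finger_gap"])
d=snap("scene");P=pts(d);cv2.imwrite("pics/s4.png",cv2.resize(d["color"][200:320,180:360],None,fx=4,fy=4))
E
```

```text
6.925 [ 0.46073193 -0.31372082  0.09856347] [-179.86764865   11.20880206   -4.11744372] [ 1.24120675  0.41072259 -0.87057453] 0.056072382602911336
```

View pics/s4.png

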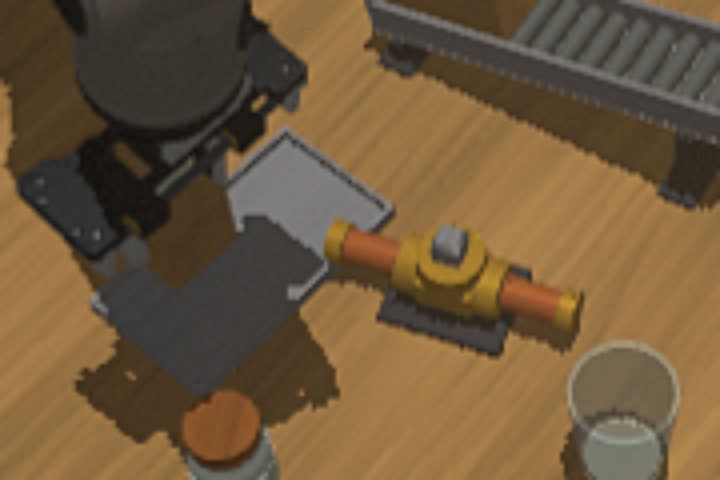

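The scene crop shows the carton at about (190,230), over the right half of the tray and clear of the jar at (220,425). Lowering.

Emit:
step_arm --moves "0 0 -3 0 0 0 1; 0 0 -5 0 0 0 1; 0 0 -6 0 0 0 1; 0 0 -6.6 0 0 0 1; 0 0 -6.6 0 0 0 1"

```text
time_s: 7.6
eef_pos: [0.4626, -0.3149, 0.0357]
orientation: [180.0, 10.9, -4.2]
force: [-0.4, -0.1, -2.2]
finger_gap: 0.0564
gripper_force: 30.0
```

Emit:
step_arm --moves "0 0 -0.2 0 0 0 1; 0 0 -0.2 0 0 0 1; 0 0 -0.2 0 0 0 1"

```text
time_s: 7.98
eef_pos: [0.4627, -0.3149, 0.0337]
orientation: [180.0, 10.9, -4.2]
force: [-1.1, 0.2, -2.9]
finger_gap: 0.0556
gripper_force: 30.0
```

Emit:
step_arm --moves "0 0 -0.15 0 0 0 1; 0 0 -0.3 0 0 0 1; 0 0 -0.3 0 0 0 1"

```text
time_s: 8.35
eef_pos: [0.4624, -0.3148, 0.0303]
orientation: [180.0, 10.9, -4.2]
force: [0.8, -0.2, -2.0]
finger_gap: 0.0562
gripper_force: 30.0
```

Emit:
step_arm --moves "0 0 -0.15 0 0 0 1; 0 0 -0.15 0 0 0 1"

```text
time_s: 8.6
eef_pos: [0.4624, -0.3148, 0.0288]
orientation: [180.0, 10.9, -4.2]
force: [0.3, -0.7, -1.6]
finger_gap: 0.0559
gripper_force: 30.0
```

Emit:
step_arm --moves "0 0 -0.1 0 0 0 1; 0 0 -0.1 0 0 0 1"

```text
time_s: 8.85
eef_pos: [0.4626, -0.3148, 0.0282]
orientation: [180.0, 10.9, -4.2]
force: [-1.2, 0.6, 3.9]
finger_gap: 0.0559
gripper_force: 30.0
```

Emit:
step_arm --moves "0 0 0 0 0 0 0.2; 0 0 0 0 0 0 0.2; 0 0 0 0 0 0 0.2; 0 0 2 0 0 0 0.2; 0 0 6 0 0 0 0.2"

```text
time_s: 9.48
eef_pos: [0.4619, -0.3145, 0.0887]
orientation: [-180.0, 11.0, -4.2]
force: [0.6, 0.2, 0.6]
finger_gap: 0.0753
gripper_force: 0.0
```

Emit:
step_arm --moves "0 0 6 0 0 0 0; 0 0 12 0 0 0 0; 0 0 12 -0.05 -0.7 0 0; 0 0 12 -0.1 -1.4 0 0; 0 0 12 -0.13 -1.81 0 0"

```text
time_s: 10.1
eef_pos: [0.4622, -0.315, 0.2098]
orientation: [180.0, -0.2, -4.2]
force: [-0.1, 0.5, -0.3]
finger_gap: 0.094
gripper_force: 0.0
```

Emit:
step_arm --moves "-0.3 5.6 0 0 0 0.4 0; -0.6 11.3 0 0 0 0.8 0; -1 17 0 0 0 1.2 0; -1.4 22.6 0 0 0 1.6 0; -1.8 28.3 0 0 0 1.78 0"

```text
time_s: 10.72
eef_pos: [0.4442, -0.0302, 0.2094]
orientation: [180.0, -0.1, 6.6]
force: [0.3, -0.3, 0.0]
finger_gap: 0.094
gripper_force: 0.0
```

Emit:
step_arm --moves "0 0 0 0 0 0 0; 0 0 0 0 0 0 0"

```text
time_s: 10.98
eef_pos: [0.4446, -0.0322, 0.2089]
orientation: [180.0, -0.1, 6.5]
force: [-0.7, 0.3, 0.4]
finger_gap: 0.0938
gripper_force: 0.0
```

```bash
python3 - <<'E'
from meas import *
s=env.observe();print(s["time_s"],s["eef_pos"],s["orientation"],s["force"],s["finger_gap"])
d=snap("wrist");P=pts(d);e=snap("scene");Q=pts(e)
cv2.imwrite("pics/w5.png",np.hstack([d["color"][:,140:540],cv2.resize(e["color"][170:320,200:350],(400,400))]))
for nm,X in (("wrist",P),("scene",Q)):
  m=box(X,(.38,.60,-.09,.06,.085,.15));
  if m.sum()>50:
    q=X[biggest(m)];print(nm,"lane",len(q),rect(q),q.min(0).round(3),q.max(0).round(3))
  m=box(X,(.40,.54,-.38,-.25,.055,.075))
  if m.sum()>20:
    q=X[biggest(m)];print(nm,"old1",len(q),rect(q),np.median(q[:,2]),np.ptp(q[:,2]))
E
```

```text
10.975 [ 0.44464007 -0.03215693  0.20891231] [ 1.79963156e+02 -6.40211526e-02  6.52792912e+00] [-0.66565679  0.34647615  0.35777956] 0.09384173259070124
wrist lane 7400 (array([470.7, -29.5]), array([116.4,  56.3]), 6.4) [ 0.41  -0.064  0.085] [0.531 0.003 0.126]
wrist old1 2680 (array([ 465. , -314.8]), array([58. , 55.4]), 85.6) 0.0651827822384482 0.013012571720000865
scene lane 812 (array([472.1, -32.8]), array([122.3,  63. ]), 8.3) [ 0.412 -0.068  0.085] [0.536 0.003 0.126]
scene old1 409 (array([ 467.7, -317. ]), array([57.6, 58.3]), 85.0) 0.06439590898885394 0.01649126695609615
```

View pics/w5.png

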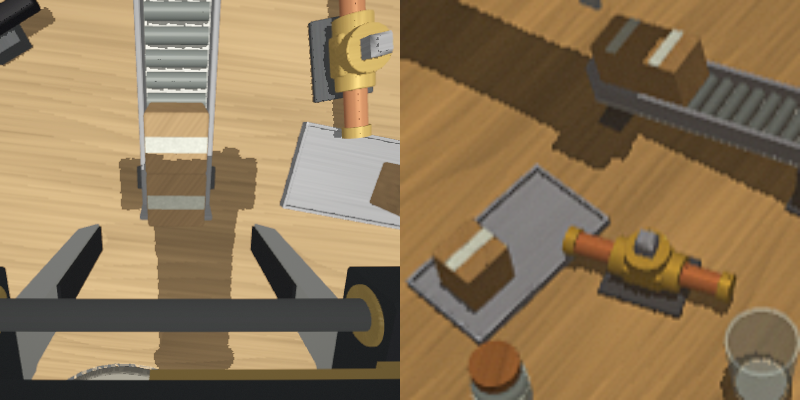

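Old1 stands upright in the tray, at about (470,270) on the right-hand side of the picture. Old2 and old3 have rolled to the front, to (175,195). I repeat the same sequence for old2, placing it in the left slot.

Emit:
step_arm --moves "0 0 -5 0 0 0 0; 0 0 -10 0 0 0 0; 0 0 -13 0 0 0 0; 0 0 -13.7 0 0 0 0; 0 0 -13.7 0 0 0 0"

```text
time_s: 11.7
eef_pos: [0.4448, -0.0324, 0.0714]
orientation: [-180.0, 0.0, 6.5]
force: [-0.1, -0.3, 0.1]
finger_gap: 0.0942
gripper_force: 0.0
```

Emit:
step_arm --moves "0 0 0 0 0 0 1; 0 0 0 0 0 0 1; 0 0 0 0 0 0 1; 0 0 0 0 0 0 1; 0 0 0 0 0 0 1"

```text
time_s: 12.32
eef_pos: [0.4447, -0.0319, 0.0712]
orientation: [180.0, -0.0, 6.5]
force: [-1.2, 0.4, 5.7]
finger_gap: 0.0557
gripper_force: 30.0
```

Emit:
step_arm --moves "-0.2 0 1 0 0 0 1; -0.4 0 2.2 0 0 0 1; -0.7 0 3.5 0 0 0 1; -0.9 -0.1 5 0 0 0 1; -1.1 -0.1 6 0 0 0 1"

```text
time_s: 12.95
eef_pos: [0.4333, -0.033, 0.1321]
orientation: [180.0, -0.0, 6.5]
force: [0.2, -0.5, -1.4]
finger_gap: 0.0559
gripper_force: 30.0
```

Emit:
step_arm --moves "0 0 5 0 0 0 1; 0 0 9 0 0 0 1; 0 0 9 0 0 0 1; 0 0 9 0 0 0 1; 0 0 9 0 0 0 1"

```text
time_s: 13.58
eef_pos: [0.4328, -0.0328, 0.2199]
orientation: [-180.0, 0.1, 6.5]
force: [-0.2, -0.1, -1.6]
finger_gap: 0.056
gripper_force: 30.0
```

Emit:
step_arm --moves "0.9 -4.8 0 0 0 -0.4 1; 1.8 -9.6 0 0 0 -0.8 1; 2.6 -14.5 0 0 0 -1.2 1; 3.5 -19.3 0 0 0 -1.6 1; 3.5 -19.3 0 0 0 -1.78 1"

```text
time_s: 14.2
eef_pos: [0.4678, -0.229, 0.2195]
orientation: [-180.0, 0.1, -4.5]
force: [-0.9, 0.6, -1.6]
finger_gap: 0.056
gripper_force: 30.0
```

Emit:
step_arm --moves "0 0 -2 0.04 0.6 0 1; 0 0 -5 0.09 1.2 0 1; 0 0 -8 0.13 1.81 0 1; 0 0 -12 0.13 1.81 0 1; 0 0 -12 0.13 1.81 0 1"

```text
time_s: 14.82
eef_pos: [0.4665, -0.2242, 0.0983]
orientation: [-179.9, 11.2, -4.1]
force: [-0.3, -0.1, -0.6]
finger_gap: 0.0555
gripper_force: 30.0
```

```bash
python3 - <<'E'
from meas import *
s=env.observe();print(s["time_s"],s["eef_pos"],s["orientation"],s["force"],s["finger_gap"])
E
```

```text
14.825 [ 0.46652122 -0.22423787  0.09825425] [-179.89217173   11.23048419   -4.07621753] [-0.25861927 -0.14108118 -0.60567595] 0.05547937483471297
```

Emit:
step_arm --moves "0 0 -3 0 0 0 1; 0 0 -5 0 0 0 1; 0 0 -6 0 0 0 1; 0 0 -6.7 0 0 0 1; 0 0 -6.8 0 0 0 1"

```text
time_s: 15.45
eef_pos: [0.4688, -0.2259, 0.0334]
orientation: [180.0, 10.9, -4.2]
force: [-0.4, -0.0, -2.4]
finger_gap: 0.056
gripper_force: 30.0
```

Emit:
step_arm --moves "0 0 -0.2 0 0 0 1; 0 0 -0.4 0 0 0 1; 0 0 -0.4 0 0 0 1"

```text
time_s: 15.82
eef_pos: [0.4685, -0.2258, 0.029]
orientation: [180.0, 10.9, -4.2]
force: [-0.1, 0.5, -1.4]
finger_gap: 0.056
gripper_force: 30.0
```

Emit:
step_arm --moves "0 0 -0.1 0 0 0 1; 0 0 -0.1 0 0 0 1"

```text
time_s: 16.08
eef_pos: [0.4686, -0.2258, 0.028]
orientation: [180.0, 10.9, -4.2]
force: [0.1, -0.4, -2.7]
finger_gap: 0.0557
gripper_force: 30.0
```

Emit:
step_arm --moves "0 0 -0.05 0 0 0 1; 0 0 -0.05 0 0 0 0.2; 0 0 -0.05 0 0 0 0.2; 0 0 -0.05 0 0 0 0.2; 0 0 2 0 0 0 0.2"

```text
time_s: 16.7
eef_pos: [0.4676, -0.2255, 0.0472]
orientation: [-180.0, 11.0, -4.2]
force: [0.4, 0.0, 0.3]
finger_gap: 0.075
gripper_force: 0.0
```

Emit:
step_arm --moves "0 0 6 0 0 0 0.2; 0 0 12 0 0 0 0; 0 0 18 -0.05 -0.7 0 0; 0 0 24 -0.1 -1.4 0 0; 0 0 29 -0.13 -1.81 0 0"

```text
time_s: 17.32
eef_pos: [0.4682, -0.2259, 0.3408]
orientation: [180.0, -0.2, -4.2]
force: [-0.2, -0.6, 0.5]
finger_gap: 0.0942
gripper_force: 0.0
```

Emit:
step_arm --moves "0.5 6 0 0 0 0.6 0; 1 12 0 0 0 1.2 0; 2 18 0 0 0 1.78 0; 3 24 0 0 0 1.78 0; 3 30 0 0 0 1.78 0"

```text
time_s: 17.95
eef_pos: [0.4986, 0.0761, 0.338]
orientation: [-180.0, -0.0, 6.5]
force: [0.8, -0.4, -0.3]
finger_gap: 0.0939
gripper_force: 0.0
```

Emit:
step_arm --moves "0 5 0 0 0 0 0; 0 8 0 0 0 0 0; 0 8 0 0 0 0 0; 0 8 0 0 0 0 0"

```text
time_s: 18.45
eef_pos: [0.4986, 0.1534, 0.3379]
orientation: [180.0, 0.0, 6.5]
force: [-0.9, -0.8, -0.5]
finger_gap: 0.0938
gripper_force: 0.0
```

```bash
cat > look.py <<'E'
from meas import *
import sys
s=env.observe();print(s["time_s"],s["eef_pos"].round(4),s["orientation"].round(1),s["force"].round(1))
d=snap("wrist");P=pts(d);hsv=cv2.cvtColor(d["color"],cv2.COLOR_BGR2HSV)
cv2.imwrite("pics/%s.png"%sys.argv[1],d["color"])
m=box(P,(.40,.75,.2,.48,.05,.07));n,l,st,ce=cv2.connectedComponentsWithStats(m.astype(np.uint8))
for i in range(1,n):
    if st[i,4]>300: k=l==i;q=P[k];print("blob",st[i,4],rect(q),"z",np.median(q[:,2]).round(4),"hue",np.median(hsv[k][:,0]))
m=box(P,(.5,.72,.08,.25,.042,.06))
if m.any():q=P[biggest(m)];print("handle",len(q),np.median(q[:,2]).round(4),rect(q))
m=box(P,(.38,.72,-.09,.06,.085,.16))&(hsv[...,1]>60)
q=P[biggest(m)];print("lane",len(q),rect(q),q.min(0).round(3),q.max(0).round(3))
m=box(P,(.40,.54,-.38,-.18,.055,.075))
if m.sum()>50:
    n,l,st,ce=cv2.connectedComponentsWithStats(m.astype(np.uint8))
    for i in range(1,n):
        if st[i,4]>100:q=P[l==i];print("tray c",len(q),rect(q),np.median(q[:,2]).round(4))
for nm,v in dict(jar=(.526,.257,.068,.08)).items():
    m=box(P,(v[0]-.05,v[0]+.05,v[1]-.05,v[1]+.05,v[2],v[3]));q=P[m]
    if len(q)>5: print(nm,len(q),q.mean(0).round(3))
E
python3 look.py w6
```

```text
18.45 [0.4986 0.1534 0.3379] [180.    0.    6.5] [-0.9 -0.8 -0.5]
blob 1539 (array([580.8, 469.4]), array([223.5,   4.6]), 0.2) z 0.0601 hue 35.0
blob 1196 (array([685.4, 394.6]), array([37.2, 56.8]), 18.1) z 0.0591 hue 141.0
blob 1662 (array([589.8, 327.3]), array([57. , 56.5]), 63.1) z 0.0593 hue 18.0
blob 1374 (array([462.6, 324.1]), array([56.3, 56.6]), 82.1) z 0.0594 hue 18.0
handle 1024 0.0491 (array([584.3, 182.6]), array([ 18.1, 119.9]), 33.7)
lane 1343 (array([442.4, -32.1]), array([60. , 54.9]), 5.9) [ 0.412 -0.062  0.085] [ 0.474 -0.002  0.115]
tray c 1325 (array([ 471., -226.]), array([59.6, 55.1]), 85.8) 0.0651
tray c 1317 (array([ 465.5, -314.6]), array([58.7, 56.4]), 85.7) 0.0649
jar 728 [0.531 0.26  0.074]
```

View pics/w6.png

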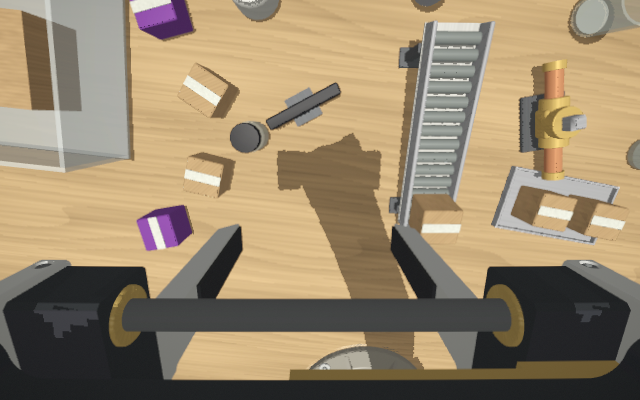

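Old1 and old2 both stand level in the tray, at (605,220) and (555,210). Old3 is at the front of the lane, at (435,215). Next I pick fresh carton B at (205,172).

Emit:
step_arm --moves "-0.8 4 -4 0 0 -0.6 0; -1.6 8 -8 0 0 -1.2 0; -2.4 12 -12 0 0 -1.8 0; -3.2 15 -16 0 0 -2.42 0; -3.6 17.1 -21 0 0 -2.42 0"

```text
time_s: 19.12
eef_pos: [0.463, 0.3257, 0.1273]
orientation: [-179.9, -0.1, -8.1]
force: [1.7, 0.5, -0.8]
finger_gap: 0.0936
gripper_force: 0.0
```

Emit:
step_arm --moves "0 0 -4 0 0 0 0; 0 0 -8 0 0 0 0; 0 0 -10 0 0 0 0; 0 0 -10.6 0 0 0 0; 0 0 -10.6 0 0 0 0"

```text
time_s: 19.75
eef_pos: [0.463, 0.3248, 0.0223]
orientation: [-180.0, -0.0, -8.0]
force: [0.1, 0.2, 0.0]
finger_gap: 0.0938
gripper_force: 0.0
```

Emit:
step_arm --moves "0 0 0 0 0 0 1; 0 0 0 0 0 0 1; 0 0 0 0 0 0 1; 0 0 0 0 0 0 1"

```text
time_s: 20.25
eef_pos: [0.4626, 0.3252, 0.0222]
orientation: [-180.0, -0.0, -8.0]
force: [-0.6, -1.1, 0.4]
finger_gap: 0.0573
gripper_force: 0.0
```

Emit:
step_arm --moves "0 0 4 0 0 0 1; 0 0 9 0 0 0 1; 0 0 15 0 0 0 1; 0 0 20 0 0 0 1; 0 0 20 0 0 0 1"

```text
time_s: 20.88
eef_pos: [0.4639, 0.3264, 0.2258]
orientation: [-179.8, -0.3, -8.0]
force: [-0.1, 0.0, -1.9]
finger_gap: 0.0557
gripper_force: 30.0
```

Emit:
step_arm --moves "0.6 -6 0 0 0 0.5 1; 1.2 -12 0 0 0 1 1; 1.8 -18 0 0 0 1.5 1; 2.4 -24 0 0 0 2 1; 3 -30 0 0 0 2.4 1"

```text
time_s: 21.5
eef_pos: [0.4919, 0.023, 0.2211]
orientation: [180.0, 0.1, 6.5]
force: [0.6, 0.1, -1.1]
finger_gap: 0.0558
gripper_force: 30.0
```

Emit:
step_arm --moves "0.5 -2.5 0 0 0 0 1; 1.1 -5.1 0 0.05 -0.5 0 1; 1.1 -5.1 -2 0.13 -1.2 0 1; 1.1 -5.1 -4 0.2 -1.81 0 1; 1.1 -5.1 -4 0.2 -1.81 0 1"

```text
time_s: 22.12
eef_pos: [0.5012, -0.0263, 0.18]
orientation: [180.0, -10.7, 6.4]
force: [-1.1, -0.8, -0.7]
finger_gap: 0.0556
gripper_force: 30.0
```

```bash
python3 - <<'E'
from meas import *
s=env.observe();print(s["time_s"],s["eef_pos"].round(4),s["orientation"].round(2),s["finger_gap"])
d=snap("wrist");P=pts(d);np.savez("w7.npz",P=P,c=d["color"])
T=R.from_euler('xyz',s["orientation"],degrees=True).as_matrix()
q=(P-s["eef_pos"])@T   # tool frame
cv2.imwrite("pics/w7.png",d["color"])
m=box(q,(-.05,.05,-.04,.04,-.06,.045));
k=m&(q[...,2]<-.030);print("top tool-z",np.median(q[k][:,2]),k.sum(),rect(q[k]))
k=m&(q[...,2]>-.030)&(q[...,0]>.015)&(abs(q[...,1])<.027);f=q[k];print("front face x",len(f),[ (z,np.median(f[abs(f[:,2]-z)<.004][:,0]).round(4) if (abs(f[:,2]-z)<.004).any() else None) for z in (-.02,-.01,0,.01)],f[:,2].max())
E
```

```text
22.125 [ 0.5012 -0.0263  0.18  ] [180.   -10.69   6.37] 0.0556400300346014
top tool-z -0.03649511134569891 11850 (array([4. , 0.1]), array([79.7, 50.2]), 89.8)
front face x 1938 [(-0.02, np.float64(0.0286)), (-0.01, np.float64(0.0286)), (0, np.float64(0.0286)), (0.01, np.float64(0.0286))] 0.02125927925019079
```

View pics/w7.png

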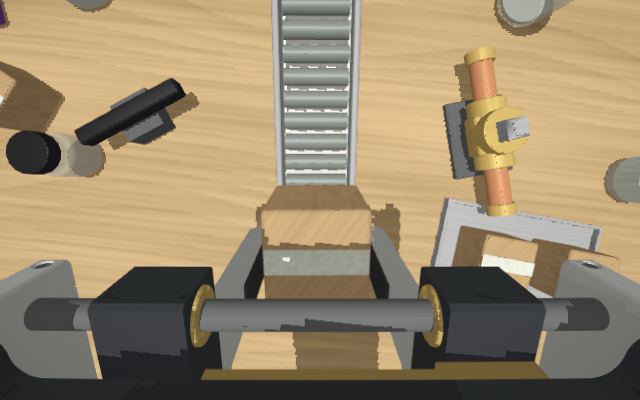

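Carton B is held square: its sides are at columns 262 and 370, centred over the lane rails at 275 and 355. Descending along the deck normal.

Emit:
step_arm --moves "0.4 0 -3 0 0 0 1; 0.7 0.1 -6 0 0 0 1; 1 0.1 -8 0 0 0 1; 1.1 0.1 -9 0 0 0 1; 1.1 0.1 -9 0 0 0 1"

```text
time_s: 22.8
eef_pos: [0.5148, -0.0247, 0.0919]
orientation: [180.0, -10.9, 6.4]
force: [-0.7, -0.8, -1.1]
finger_gap: 0.0562
gripper_force: 30.0
```

Emit:
step_arm --moves "0 0 -0.1 0 0 0 1; 0 0 -0.1 0 0 0 1"

```text
time_s: 23.05
eef_pos: [0.5149, -0.0249, 0.0917]
orientation: [180.0, -11.0, 6.4]
force: [-0.3, -0.4, -1.2]
finger_gap: 0.0556
gripper_force: 30.0
```

Emit:
step_arm --moves "0 0 -0.2 0 0 0 1; 0 0 -0.4 0 0 0 1; 0 0 -0.4 0 0 0 1"

```text
time_s: 23.42
eef_pos: [0.5144, -0.0249, 0.0868]
orientation: [180.0, -10.9, 6.4]
force: [-0.4, 0.6, -1.6]
finger_gap: 0.0559
gripper_force: 30.0
```

Emit:
step_arm --moves "0 0 -0.15 0 0 0 1; 0 0 -0.15 0 0 0 1"

```text
time_s: 23.68
eef_pos: [0.5152, -0.0249, 0.086]
orientation: [180.0, -11.0, 6.4]
force: [-1.7, 0.0, 7.1]
finger_gap: 0.0556
gripper_force: 30.0
```

Emit:
step_arm --moves "0 0 -0.1 0 0 0 1; 0 0 -0.1 0 0 0 1"

```text
time_s: 23.92
eef_pos: [0.5162, -0.0248, 0.086]
orientation: [180.0, -11.1, 6.4]
force: [-4.2, -0.7, 22.0]
finger_gap: 0.056
gripper_force: 30.0
```

Emit:
step_arm --moves "0 0 0.1 0 0 0 1; 0 0 0.1 0 0 0 0.2; 0 0 0.1 0 0 0 0.2; 0 0 0.1 0 0 0 0.2; -0.4 0 2 0 0 0 0.2"

```text
time_s: 24.55
eef_pos: [0.5097, -0.0247, 0.1035]
orientation: [-180.0, -10.8, 6.4]
force: [0.8, 0.1, -0.3]
finger_gap: 0.075
gripper_force: 0.0
```

Emit:
step_arm --moves "-0.8 -0.1 4 0 0 0 0; -1.2 -0.1 9 0 0 0 0; -1.2 0 14 -0.05 0.6 0 0; -1.2 0 19 -0.1 1.2 0 0; -1.2 0 22 -0.2 1.81 0 0"

```text
time_s: 25.18
eef_pos: [0.4989, -0.025, 0.3273]
orientation: [180.0, -0.0, 6.4]
force: [-0.1, 0.1, -0.3]
finger_gap: 0.0944
gripper_force: 0.0
```

Emit:
step_arm --moves "1.5 5 0 0 0 0 0; 3 10 0 0 0 0 0; 4 15 0 0 0 0 0; 4 20 0 0 0 0 0; 4 25 0 0 0 0 0"

```text
time_s: 25.8
eef_pos: [0.5384, 0.2267, 0.3242]
orientation: [-180.0, 0.0, 6.4]
force: [0.5, -0.6, -0.5]
finger_gap: 0.0944
gripper_force: 0.0
```

Emit:
step_arm --moves "0 0 0 0 0 0 0; 0 0 0 0 0 0 0"

```text
time_s: 26.05
eef_pos: [0.5386, 0.2246, 0.3241]
orientation: [180.0, 0.0, 6.4]
force: [-0.1, -0.2, 0.3]
finger_gap: 0.0938
gripper_force: 0.0
```

```bash
python3 look.py w8
```

```text
26.05 [0.5386 0.2246 0.3241] [180.    0.    6.4] [-0.1 -0.2  0.3]
blob 1485 (array([598.9, 469.6]), array([  3.8, 261.1]), 89.8) z 0.0603 hue 35.0
blob 1568 (array([726.8, 269.2]), array([66.8, 46.3]), 89.7) z 0.0688 hue 27.0
blob 1961 (array([694.9, 399. ]), array([55.5, 56.9]), 19.1) z 0.0592 hue 142.0
blob 1596 (array([589.7, 327.2]), array([56.5, 56.1]), 62.6) z 0.0593 hue 18.0
handle 1022 0.0492 (array([584.3, 182.4]), array([ 18.2, 119.8]), 33.8)
lane 3075 (array([471.7, -29. ]), array([114.8,  57.9]), 5.7) [ 0.412 -0.059  0.085] [0.531 0.005 0.126]
tray c 1363 (array([ 471.3, -225.3]), array([58.6, 56.8]), 85.2) 0.065
tray c 467 (array([ 464.3, -292.3]), array([61. , 24.5]), 13.6) 0.0641
jar 702 [0.532 0.26  0.074]
```

View pics/w8.png

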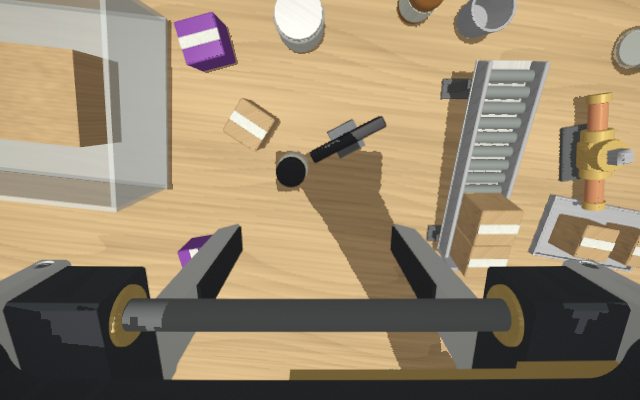

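B has rolled flush behind old3, at (485,230). A has not moved, at (250,125). Turning the tool to A's yaw and picking.

Emit:
step_arm --moves "1 2 0 0 0 1.7 0; 2 4 0 0 0 3.4 0; 3 6.5 0 0 0 5.1 0; 4 8.5 0 0 0 6.8 0; 5.1 10.3 0 0 0 8.4 0"

```text
time_s: 26.72
eef_pos: [0.5905, 0.3272, 0.3245]
orientation: [180.0, 0.0, 57.0]
force: [0.4, -0.1, -0.2]
finger_gap: 0.0938
gripper_force: 0.0
```

Emit:
step_arm --moves "0 0 -5 0 0 1 0; 0 0 -10 0 0 1 0; 0 0 -15 0 0 1 0; 0 0 -20 0 0 1 0; 0 0 -20 0 0 1 0"

```text
time_s: 27.35
eef_pos: [0.5884, 0.3253, 0.1213]
orientation: [-179.8, 0.3, 62.7]
force: [0.1, -0.3, 0.7]
finger_gap: 0.0942
gripper_force: 0.0
```

```bash
python3 - <<'E'
from h import *
s=env.observe();print(s["eef_pos"].round(4),s["orientation"].round(2),s["joint_positions"].round(0))
E
```

```text
[0.5884 0.3253 0.1213] [-179.84    0.31   62.71] [-10.  33. -34.  95.  21.  60. -78.]
```

Emit:
step_arm --moves "0 0 -4 0 0 0 0; 0 0 -8 0 0 0 0; 0 0 -10 0 0 0 0; 0 0 -10.1 0 0 0 0; 0 0 -10.1 0 0 0 0"

```text
time_s: 27.98
eef_pos: [0.5906, 0.3287, 0.0254]
orientation: [179.9, -0.1, 62.8]
force: [-1.0, -0.2, -0.7]
finger_gap: 0.0939
gripper_force: 0.0
```

Emit:
step_arm --moves "0 0 0 0 0 0 1; 0 0 0 0 0 0 1; 0 0 0 0 0 0 1; 0 0 0 0 0 0 1; 0 0 0 0 0 0 1"

```text
time_s: 28.6
eef_pos: [0.5896, 0.3281, 0.0235]
orientation: [180.0, -0.0, 62.8]
force: [0.5, -0.6, 2.5]
finger_gap: 0.056
gripper_force: 30.0
```

Emit:
step_arm --moves "0 0 0 0 0 0 1; 0 0 4 0 0 0 1; 0 0 10 0 0 0 1; 0 0 16 0 0 0 1; 0 0 20 0 0 0 1"

```text
time_s: 29.22
eef_pos: [0.5897, 0.3285, 0.2263]
orientation: [179.9, -0.1, 62.8]
force: [0.8, 0.3, -2.3]
finger_gap: 0.0553
gripper_force: 30.0
```

Emit:
step_arm --moves "0 -2 1 0 0 -1.7 1; -1 -6 1 0 0 -3.4 1; -2 -11 1 0 0 -5.1 1; -2.5 -17 1 0 0 -6.8 1; -3 -23 1 0 0 -8.4 1"

```text
time_s: 29.85
eef_pos: [0.5589, 0.0964, 0.2334]
orientation: [-180.0, 0.0, 12.1]
force: [1.7, -0.6, -2.3]
finger_gap: 0.0557
gripper_force: 30.0
```

Emit:
step_arm --moves "0 -6 0 0 0 -1 1; 0 -11.5 0 0 0 -1 1; 0 -11.5 0 0 0 -1 1; 0 -11.5 0 0 0 -1 1"

```text
time_s: 30.35
eef_pos: [0.5594, -0.0164, 0.2333]
orientation: [-180.0, 0.0, 6.4]
force: [0.3, 0.5, -2.4]
finger_gap: 0.0559
gripper_force: 30.0
```

Emit:
step_arm --moves "-0.2 -0.2 -1 0.05 -0.6 0 1; -0.5 -0.3 -3 0.1 -1.2 0 1; -0.5 -0.3 -5 0.2 -1.81 0 1; -0.5 -0.3 -6.8 0.2 -1.81 0 1; -0.5 -0.3 -6.8 0.2 -1.81 0 1"

```text
time_s: 30.98
eef_pos: [0.5537, -0.0184, 0.1645]
orientation: [-180.0, -10.8, 6.5]
force: [-0.5, 0.7, -1.7]
finger_gap: 0.0556
gripper_force: 30.0
```

Emit:
step_arm --moves "0 0 0 0 0 0 1; 0.4 0 -2 0 0 0 1; 0.8 0.1 -4 0 0 0 1; 1.2 0.1 -6.4 0 0 0 1; 1.2 0.1 -6.4 0 0 0 1"

```text
time_s: 31.6
eef_pos: [0.5663, -0.0184, 0.1008]
orientation: [-180.0, -10.8, 6.4]
force: [0.3, 0.4, -0.6]
finger_gap: 0.0556
gripper_force: 30.0
```

Emit:
step_arm --moves "0 0 0 0 0 0 1; 0 0 0 0 0 0 1"

```text
time_s: 31.85
eef_pos: [0.5672, -0.0188, 0.1027]
orientation: [180.0, -11.0, 6.4]
force: [0.9, -0.2, -1.6]
finger_gap: 0.0559
gripper_force: 30.0
```

Emit:
step_arm --moves "0 0 -0.2 0 0 0 1; 0 0 -0.45 0 0 0 1; 0 0 -0.45 0 0 0 1"

```text
time_s: 32.22
eef_pos: [0.5664, -0.0189, 0.0968]
orientation: [180.0, -10.9, 6.4]
force: [0.4, 0.2, -2.8]
finger_gap: 0.0559
gripper_force: 30.0
```

Emit:
step_arm --moves "0 0 -0.12 0 0 0 1; 0 0 -0.12 0 0 0 1"

```text
time_s: 32.48
eef_pos: [0.5673, -0.0187, 0.0965]
orientation: [180.0, -11.0, 6.4]
force: [-1.5, 0.8, 7.0]
finger_gap: 0.0557
gripper_force: 30.0
```

Emit:
step_arm --moves "0 0 -0.05 0 0 0 1; 0 0 -0.05 0 0 0 1"

```text
time_s: 32.72
eef_pos: [0.5677, -0.0187, 0.0966]
orientation: [180.0, -11.1, 6.4]
force: [-3.9, 0.5, 15.2]
finger_gap: 0.0557
gripper_force: 30.0
```

Emit:
step_arm --moves "0 0 0.05 0 0 0 1; 0 0 0.05 0 0 0 0.2; 0 0 0.05 0 0 0 0.2; 0 0 0.05 0 0 0 0.2; -0.4 0 2 0 0 0 0.2"

```text
time_s: 33.35
eef_pos: [0.5617, -0.0188, 0.1142]
orientation: [-180.0, -10.8, 6.4]
force: [-0.6, -0.1, -0.2]
finger_gap: 0.0754
gripper_force: 0.0
```

Emit:
step_arm --moves "-0.8 -0.1 4 0 0 0 0; -1.2 -0.1 9 0 0 0 0; -1.2 -4 13 -0.05 0.6 0 0; -2 -9 16 -0.1 1.2 0 0; -3 -14 16 -0.2 1.81 0 0"

```text
time_s: 33.98
eef_pos: [0.5333, -0.1606, 0.278]
orientation: [179.9, -0.1, 6.4]
force: [-0.2, -0.5, -0.9]
finger_gap: 0.0939
gripper_force: 0.0
```

Emit:
step_arm --moves "0 -4 0 0 0 0 0; 0 -4 0 0 0 0 0; 0 -4 0 0 0 0 0; 0 -4 0 0 0 0 0"

```text
time_s: 34.48
eef_pos: [0.5327, -0.1976, 0.2753]
orientation: [-180.0, -0.0, 6.5]
force: [0.3, -0.6, -0.1]
finger_gap: 0.0938
gripper_force: 0.0
```

```bash
python3 look.py w9; python3 - <<'E'
from meas import *
for t in ("wrist",):
    d=snap(t);P=pts(d);hsv=cv2.cvtColor(d["color"],cv2.COLOR_BGR2HSV);np.savez("w9.npz",P=P,c=d["color"])
    b=box(P,(.55,.66,-.27,-.15,.079,.09));print(b.sum())
    if b.sum()>10:
        q=P[biggest(b)];print("top",rect(q),q.mean(0))
    b=box(P,(.55,.66,-.27,-.15,.0645,.09));q=P[biggest(b)];print("stem all",len(q),rect(q))
    b=box(P,(.55,.66,-.27,-.15,.056,.0635));q=P[biggest(b)];c,r=cv2.minEnclosingCircle((q[:,:2]*1000).astype(np.float32));print("bonnet",len(q),c,r,np.median(q[:,2]))
    b=box(P,(.45,.75,-.30,-.10,.02,.055))&(hsv[...,0]<16)&(hsv[...,1]>90)
    q=P[b];X=q[:,:2]-q[:,:2].mean(0);v=np.linalg.svd(X,full_matrices=False)[2][0];print("pipe",len(q),np.degrees(np.arctan2(v[1],v[0])),q.mean(0),q.min(0),q.max(0),rect(q))
    u,v=proj(d,[[.6065,-.2088,.08]])[0].astype(int);im=d["color"][v-70:v+70,u-90:u+90];cv2.imwrite("pics/w9c.png",cv2.resize(im,None,fx=4,fy=4,interpolation=cv2.INTER_CUBIC))
E
```

```text
34.475 [ 0.5327 -0.1976  0.2753] [-180.    -0.     6.5] [ 0.3 -0.6 -0.1]
handle 1395 0.0489 (array([584.4, 180.9]), array([ 19.4, 117.7]), 33.9)
lane 6655 (array([499.7, -27.1]), array([172.2,  57.6]), 5.8) [ 0.411 -0.062  0.085] [0.588 0.009 0.136]
tray c 1660 (array([ 470.8, -227.2]), array([56.2, 55.6]), 85.7) 0.0654
tray c 1001 (array([ 464.7, -315.4]), array([55.9, 56.2]), 85.4) 0.0652
197
top (array([ 606.6, -209. ]), array([17. , 17.2]), 16.0) [ 0.60670441 -0.2091111   0.08177847]
stem all 287 (array([ 606.6, -209.1]), array([19.9, 20.1]), 18.9)
bonnet 861 (606.486572265625, -208.98171997070312) 23.826356887817383 0.059374866749171085
pipe 1098 -163.24705823147022 [ 0.61273296 -0.2066743   0.03891774] [ 0.52799657 -0.24108158  0.02297263] [ 0.68381072 -0.1747463   0.04796597] (array([ 606.6, -209. ]), array([156.9,  24.4]), 16.8)
```

View pics/w9c.png

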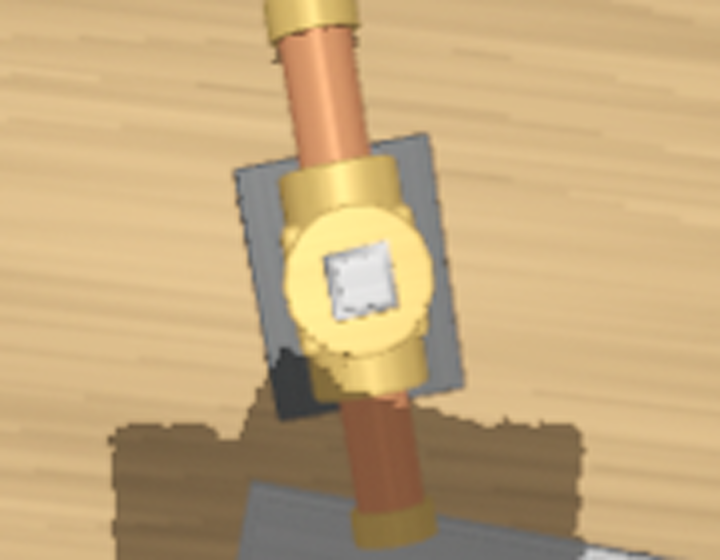

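The lane now holds three flush cartons. The crop shows the square stem at (362,282), standing centred on its bonnet, with the stem yaw about 2 degrees from the pipe's 16.8. Next is the handle.

Emit:
step_arm --moves "1 5 1 0 0 1.7 0; 2 11 1 0 0 3.4 0; 3 17 1 0 0 5.1 0; 4 23 1 0 0 6.8 0; 5 29 1 0 0 8.4 0"

```text
time_s: 35.2
eef_pos: [0.5824, 0.0936, 0.2856]
orientation: [180.0, -0.0, 57.2]
force: [1.4, -0.6, -0.7]
finger_gap: 0.0942
gripper_force: 0.0
```

Emit:
step_arm --moves "0 4 0 0 0 1.7 0; 0.2 9 0 0 0 3.4 0; 0.2 9 0 0 0 5.1 0; 0.2 9 0 0 0 6.8 0; 0.2 9 0 0 0 8.4 0"

```text
time_s: 35.83
eef_pos: [0.5842, 0.1819, 0.2853]
orientation: [180.0, 0.0, 107.6]
force: [-0.2, -0.0, 0.7]
finger_gap: 0.094
gripper_force: 0.0
```

Emit:
step_arm --moves "0 0 -3 0 0 1.6 0; 0 0 -6 0 0 2.75 0; 0 0 -6 0 0 2.75 0; 0 0 -6 0 0 2.75 0"

```text
time_s: 36.33
eef_pos: [0.5849, 0.1817, 0.2265]
orientation: [179.9, 0.0, 123.6]
force: [-0.1, 0.3, -0.0]
finger_gap: 0.0936
gripper_force: 0.0
```

```bash
python3 look.py w10; python3 - <<'E'
from h import *
print(env.observe()["joint_positions"].round(0))
E
```

```text
36.325 [0.5849 0.1817 0.2265] [179.9   0.  123.6] [-0.1  0.3 -0. ]
blob 742 (array([700.2, 469.7]), array([ 3.1, 58.7]), 89.0) z 0.0601 hue 30.0
blob 3031 (array([695. , 398.6]), array([56.8, 56.1]), 20.1) z 0.0592 hue 142.0
blob 1970 (array([726.3, 269.2]), array([47.4, 66.9]), 0.0) z 0.0688 hue 26.0
handle 1566 0.0491 (array([571.1, 205.8]), array([ 30.6, 144.3]), 41.9)
lane 1418 (array([456.7,  -6.9]), array([96.5, 24.6]), 15.6) [ 0.41  -0.032  0.085] [0.504 0.003 0.122]
jar 1415 [0.53  0.264 0.074]
[ 10.  23. -43.  97.  17.  67.  -4.]
```

View pics/w10.png

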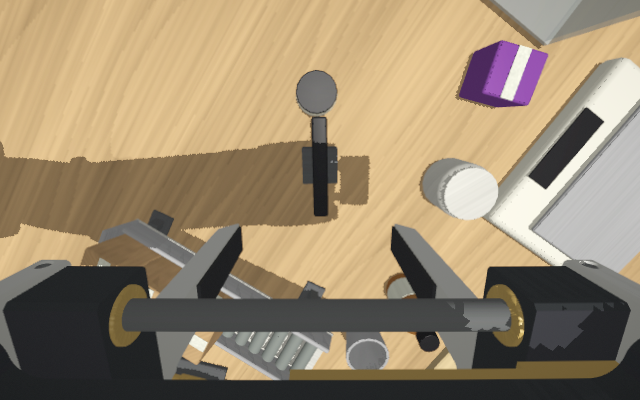

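The bar runs from (318,117) to (321,215), still beside the jar lid at (316,92), and the handle blob merged with that lid. I'll separate them and re-measure.

```bash
python3 - <<'E'
from meas import *
s=env.observe();print(s["eef_pos"].round(4),s["orientation"].round(2))
d=snap("wrist");P=pts(d)
b=box(P,(.52,.66,.10,.26,.044,.056))&(np.hypot(P[...,0]-.53,P[...,1]-.262)>.028)
b=biggest(cv2.erode(b.astype(np.uint8),np.ones((3,3)))>0);q=P[b];print(len(q),rect(q),np.median(q[:,2]))
b=box(P,(.52,.66,.10,.26,.02,.034));q=P[biggest(b)];print("hub",len(q),rect(q))
E
```

```text
[0.585  0.1817 0.2267] [1.7991e+02 2.0000e-02 1.2358e+02]
1184 (array([580.5, 194.7]), array([ 15.3, 112.5]), 34.1) 0.049233700387340956
hub 367 (array([566.8, 187.5]), array([12.5, 43.5]), 33.8)
```

The handle has been knocked about 13 mm towards the jar, to (0.580, 0.195). I'll grasp at the new place.

Emit:
step_arm --moves "-0.45 1.33 -5 0 0 0.08 0; -0.45 1.33 -9 0 0 0.08 0; -0.45 1.33 -12 0 0 0.08 0; -0.45 1.33 -12 0 0 0.08 0; -0.45 1.33 -12 0 0 0.08 0"

```text
time_s: 37.05
eef_pos: [0.5809, 0.195, 0.1071]
orientation: [179.9, 0.0, 124.1]
force: [0.0, -0.3, 0.3]
finger_gap: 0.094
gripper_force: 0.0
```

```bash
python3 - <<'E'
from meas import *
s=env.observe();print(s["eef_pos"].round(4),s["orientation"].round(2))
d=snap("wrist");P=pts(d);cv2.imwrite("pics/w11.png",d["color"])
b=box(P,(.52,.66,.10,.26,.044,.056))&(np.hypot(P[...,0]-.53,P[...,1]-.262)>.026)
b=biggest(b);q=P[b];print(len(q),rect(q),np.median(q[:,2]))
b=box(P,(.48,.58,.2,.3,.07,.08));q=P[b];print("lid",len(q),cv2.minEnclosingCircle((q[:,:2]*1000).astype(np.float32)))
T=R.from_euler('xyz',s["orientation"],degrees=True).as_matrix()
E
```

```text
[0.5809 0.195  0.1071] [1.7990e+02 3.0000e-02 1.2415e+02]
2985 (array([579.6, 195.7]), array([ 17.6, 118. ]), 34.7) 0.04915791770095493
lid 3385 ((529.48828125, 264.2357177734375), 21.71668815612793)
```

View pics/w11.png

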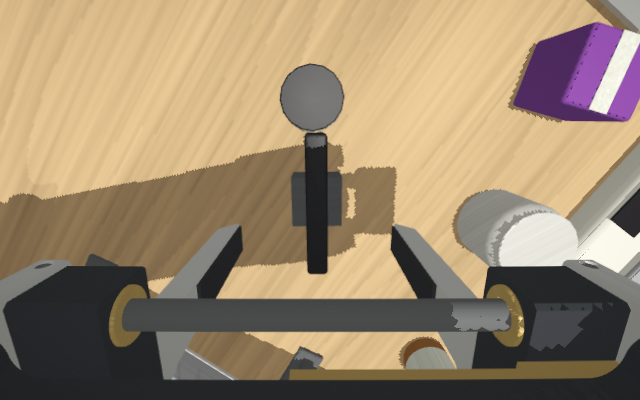

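The bar runs from (315,135) to (317,272), centred between the fingers, with about 1 mm of clearance to the jar lid at (312,97). Grasp, lift straight up, and move away from the jar.

Emit:
step_arm --moves "-0.1 0 -3 0 0 0.05 0; -0.1 0 -6 0 0 0.05 0; -0.1 0 -7.3 0 0 0.05 0; -0.1 0 -7.3 0 0 0.05 0; -0.1 0 -7.3 0 0 0.05 0"

```text
time_s: 37.72
eef_pos: [0.5798, 0.1949, 0.0337]
orientation: [179.9, 0.0, 124.5]
force: [0.2, -1.3, 0.4]
finger_gap: 0.0942
gripper_force: 0.0
```

Emit:
step_arm --moves "0 0 0 0 0 0 1; 0 0 0 0 0 0 1; 0 0 0 0 0 0 1; 0 0 0 0 0 0 1; 0 0 0 0 0 0 1"

```text
time_s: 38.35
eef_pos: [0.579, 0.1945, 0.0322]
orientation: [-180.0, -0.0, 124.5]
force: [0.4, 0.2, 0.3]
finger_gap: 0.0475
gripper_force: 0.0
```

Emit:
step_arm --moves "0 0 0 0 0 0 1; 0 0 0 0 0 0 1; 0 0 0 0 0 0 1"

```text
time_s: 38.72
eef_pos: [0.5792, 0.1945, 0.0323]
orientation: [180.0, 0.0, 124.5]
force: [-0.2, -0.1, -2.0]
finger_gap: 0.0181
gripper_force: 30.3
```

Emit:
step_arm --moves "0 0 1 0 0 0 1; 0.3 -0.4 3 0 0 0 1; 0.3 -0.4 8 0 0 0 1; 0.3 -0.4 14 0 0 0 1; 0.3 -0.4 20 0 0 0 1"

```text
time_s: 39.35
eef_pos: [0.5818, 0.1903, 0.2357]
orientation: [180.0, 0.0, 124.5]
force: [1.1, 0.3, -1.5]
finger_gap: 0.018
gripper_force: 30.0
```

Emit:
step_arm --moves "0.5 -5 0 0 0 -0.6 1; 1 -11 0 0 0 -1.2 1; 1.5 -17 0 0 0 -1.8 1; 2 -23 0 0 0 -2.4 1; 2.4 -29 0 0 0 -2.65 1"

```text
time_s: 39.98
eef_pos: [0.606, -0.1016, 0.2341]
orientation: [179.9, 0.0, 108.5]
force: [1.9, 0.3, -1.7]
finger_gap: 0.0178
gripper_force: 30.0
```

Emit:
step_arm --moves "0 -5 0 0 0 0 1; 0 -10.9 0 0 0 0 1; 0 -10.9 -2 0 0 0 1; 0 -10.9 -5 0 0 0 1; 0 -10.9 -5 0 0 0 1"

```text
time_s: 40.6
eef_pos: [0.6048, -0.2077, 0.1813]
orientation: [-179.9, -0.1, 108.6]
force: [0.4, -0.5, -1.5]
finger_gap: 0.0179
gripper_force: 30.0
```

Emit:
step_arm --moves "0 0 0 0 0 0 1; 0 0 0 0 0 0 1"

```text
time_s: 40.85
eef_pos: [0.6067, -0.2083, 0.1838]
orientation: [179.9, 0.1, 108.6]
force: [0.2, 0.1, -2.4]
finger_gap: 0.0176
gripper_force: 30.0
```

```bash
python3 - <<'E'
from meas import *
s=env.observe();print(s["time_s"],s["eef_pos"].round(4),s["orientation"].round(2),s["joint_positions"].round(0),s["finger_gap"])
d=snap("wrist");P=pts(d);cv2.imwrite("pics/w12.png",d["color"])
T=R.from_euler('xyz',s["orientation"],degrees=True).as_matrix();q=(P-s["eef_pos"])@T
b=biggest(box(q,(-.07,.07,-.03,.03,-.025,-.008)));print("bar tool frame",b.sum(),rect(q[b]),np.median(q[b][:,2]))
b=box(q,(-.05,.05,-.03,.03,-.003,.006));print("hubtop",b.sum(),rect(q[b]) if b.sum()>5 else 0,np.median(q[b][:,2]))
b=box(P,(.55,.66,-.27,-.15,.0645,.09));q=P[b]
if len(q)>20:print("stem",len(q),rect(q))
E
```

```text
40.85 [ 0.6067 -0.2083  0.1838] [1.7992e+02 6.0000e-02 1.0859e+02] [ 37.  26. -32.  96.  15.  63.  19.] 0.017576054600681228
bar tool frame 5419 (array([13.6, -1.9]), array([40.7, 93.9]), 76.3) -0.01680879763413413
hubtop 1005 (array([ 0.8, -0.6]), array([44.8, 43.8]), 0.4) 0.0030309224933596163
```

View pics/w12.png

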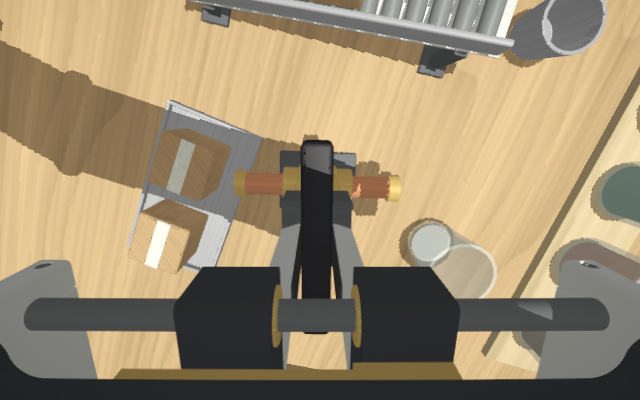

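The bar is held in line with the tool, centred over the valve at (317,180). The hub is offset under 1 mm. Correcting that and lowering onto the stem.

Emit:
step_arm --moves "0.07 -0.13 -3 0 0 0 1; 0.07 -0.13 -5.8 0 0 0 1; 0.07 -0.13 -5.8 0 0 0 1; 0.07 -0.13 -5.8 0 0 0 1"

```text
time_s: 41.4
eef_pos: [0.6075, -0.2098, 0.1257]
orientation: [179.9, 0.0, 108.6]
force: [-0.3, 0.4, -0.7]
finger_gap: 0.0176
gripper_force: 30.0
```

Emit:
step_arm --moves "0 0 -0.4 0 0 0 1; 0 0 -0.8 0 0 0 1; 0 0 -1.2 0 0 0 1; 0 0 -1.4 0 0 0 1; 0 0 -1.4 0 0 0 1"

```text
time_s: 42.02
eef_pos: [0.6067, -0.2098, 0.1101]
orientation: [-180.0, -0.0, 108.6]
force: [0.5, 0.3, -1.9]
finger_gap: 0.0178
gripper_force: 30.0
```

Emit:
step_arm --moves "0 0 -0.3 0 0 0 1; 0 0 -0.6 0 0 0 1; 0 0 -0.6 0 0 0 1"

```text
time_s: 42.4
eef_pos: [0.6067, -0.2097, 0.104]
orientation: [-180.0, -0.0, 108.6]
force: [-0.2, 0.2, -2.4]
finger_gap: 0.0178
gripper_force: 30.0
```

Emit:
step_arm --moves "0 0 -0.3 0 0 0 1; 0 0 -0.6 0 0 0 1; 0 0 -0.6 0 0 0 1"

```text
time_s: 42.78
eef_pos: [0.6067, -0.2098, 0.098]
orientation: [-180.0, -0.0, 108.6]
force: [0.1, -0.6, -2.0]
finger_gap: 0.018
gripper_force: 30.0
```

Emit:
step_arm --moves "0 0 -0.2 0 0 0 1; 0 0 -0.3 0 0 0 1; 0 0 -0.3 0 0 0 1"

```text
time_s: 43.15
eef_pos: [0.6067, -0.2098, 0.0952]
orientation: [-180.0, -0.0, 108.6]
force: [0.9, 0.3, -2.6]
finger_gap: 0.0178
gripper_force: 30.0
```

Clean insertion so far; about 2 mm to go.

Emit:
step_arm --moves "0 0 -0.15 0 0 0 1; 0 0 -0.15 0 0 0 1"

```text
time_s: 43.4
eef_pos: [0.6067, -0.2099, 0.0937]
orientation: [-180.0, -0.0, 108.6]
force: [-0.7, -0.1, -1.7]
finger_gap: 0.0179
gripper_force: 30.0
```

Emit:
step_arm --moves "0 0 -0.1 0 0 0 1; 0 0 -0.1 0 0 0 1"

```text
time_s: 43.65
eef_pos: [0.6067, -0.2098, 0.0927]
orientation: [-180.0, -0.0, 108.6]
force: [1.3, -0.2, -2.0]
finger_gap: 0.0174
gripper_force: 30.0
```

Emit:
step_arm --moves "0 0 -0.05 0 0 0 1; 0 0 -0.05 0 0 0 1"

```text
time_s: 43.9
eef_pos: [0.6068, -0.2099, 0.0923]
orientation: [-180.0, 0.0, 108.6]
force: [0.1, -0.0, -1.6]
finger_gap: 0.0176
gripper_force: 30.0
```

Emit:
step_arm --moves "0 0 -0.06 0 0 0 1; 0 0 -0.06 0 0 0 1"

```text
time_s: 44.15
eef_pos: [0.6068, -0.2099, 0.0923]
orientation: [180.0, 0.0, 108.6]
force: [-3.7, 1.3, 8.5]
finger_gap: 0.018
gripper_force: 30.0
```

Emit:
step_arm --moves "0 0 -0.06 0 0 0 1; 0 0 -0.06 0 0 0 1"

```text
time_s: 44.4
eef_pos: [0.6068, -0.2099, 0.0922]
orientation: [180.0, 0.0, 108.6]
force: [-6.7, 2.1, 16.7]
finger_gap: 0.0177
gripper_force: 30.0
```

Fully home on the bonnet. I ease off, then turn while watching the moment.

Emit:
step_arm --moves "0 0 0.1 0 0 0.4 1; 0 0 0.1 0 0 0.8 1; 0 0 0.1 0 0 0.8 1"

```text
time_s: 44.78
eef_pos: [0.6073, -0.2098, 0.0923]
orientation: [179.9, 0.0, 113.4]
force: [3.0, -0.6, 1.6]
finger_gap: 0.0176
gripper_force: 30.0
```

```bash
cat > o.py <<'E'
from h import *
s=env.observe();print(s["eef_pos"].round(4),s["orientation"].round(2),s["force"].round(1),s["moment"].round(3))
E
python3 o.py
```

```text
[ 0.6073 -0.2098  0.0923] [1.7994e+02 2.0000e-02 1.1340e+02] [ 3.  -0.6  1.6] [ 0.111 -0.944 -0.076]
```

Emit:
step_arm --moves "0 0 0 0 0 0.3 1; 0 0 0 0 0 0.6 1; 0 0 0 0 0 0.6 1"

```text
time_s: 45.15
eef_pos: [0.6077, -0.2096, 0.0924]
orientation: [179.9, 0.0, 117.1]
force: [6.3, 0.8, 0.2]
finger_gap: 0.0178
gripper_force: 30.0
```

```bash
python3 o.py
```

```text
[ 0.6077 -0.2096  0.0924] [1.7991e+02 4.0000e-02 1.1706e+02] [6.3 0.8 0.2] [ 0.156 -1.766 -0.04 ]
```

Emit:
step_arm --moves "0 0 0 0 0 0.3 1; 0 0 0 0 0 0.6 1; 0 0 0 0 0 0.6 1"

```text
time_s: 45.52
eef_pos: [0.6078, -0.2093, 0.0924]
orientation: [179.9, 0.0, 120.7]
force: [6.9, 1.8, 1.3]
finger_gap: 0.0178
gripper_force: 30.0
```

```bash
python3 o.py
```

```text
[ 0.6078 -0.2093  0.0924] [1.7988e+02 3.0000e-02 1.2067e+02] [6.9 1.8 1.3] [ 0.503 -2.008 -0.08 ]
```

Emit:
step_arm --moves "0 0 0 0 0 0.5 1; 0 0 0 0 0 1 1; 0 0 0 0 0 1 1"

```text
time_s: 45.9
eef_pos: [0.6079, -0.2093, 0.0924]
orientation: [179.9, 0.0, 126.7]
force: [6.4, 1.4, 0.8]
finger_gap: 0.0174
gripper_force: 30.0
```

```bash
python3 o.py
```

```text
[ 0.6079 -0.2093  0.0924] [1.7988e+02 4.0000e-02 1.2669e+02] [6.4 1.4 0.8] [ 0.617 -2.125 -0.089]
```

Emit:
step_arm --moves "0 0 0 0 0 1 1; 0 0 0 0 0 2 1; 0 0 0 0 0 3 1; 0 0 0 0 0 4 1; 0 0 0 0 0 5 1"

```text
time_s: 46.52
eef_pos: [0.6082, -0.2089, 0.0925]
orientation: [179.9, 0.1, 156.9]
force: [8.1, 3.7, -1.4]
finger_gap: 0.0181
gripper_force: 30.0
```

Emit:
step_arm --moves "0 0 0 0 0 0.4 1; 0 0 0 0 0 0.7 1; 0 0 0 0 0 0.7 1"

```text
time_s: 46.9
eef_pos: [0.6082, -0.2088, 0.0925]
orientation: [179.9, 0.1, 160.9]
force: [9.5, 3.4, -0.7]
finger_gap: 0.0175
gripper_force: 30.0
```

```bash
python3 o.py
```

```text
[ 0.6082 -0.2088  0.0925] [1.7989e+02 1.2000e-01 1.6089e+02] [ 9.5  3.4 -0.7] [ 1.136 -2.447 -0.074]
```

Emit:
step_arm --moves "0 0 0 0 0 0 0.5; 0 0 0 0 0 0 0.5; 0 0 0 0 0 0 0.3; 0 0 0 0 0 0 0.3; 0 0 2 0 0 0 0.3"

```text
time_s: 47.52
eef_pos: [0.6058, -0.2097, 0.1116]
orientation: [180.0, -0.1, 160.8]
force: [0.8, -0.8, 0.0]
finger_gap: 0.0638
gripper_force: 0.0
```

Emit:
step_arm --moves "0 0 5 0 0 0 0; 0 0 10 0 0 0 0; 0 0 15 0 0 0 0; 0 0 15 0 0 0 0; 0 0 15 0 0 0 0"

```text
time_s: 48.15
eef_pos: [0.6066, -0.2098, 0.2627]
orientation: [-180.0, 0.0, 160.8]
force: [0.8, 0.2, -0.6]
finger_gap: 0.094
gripper_force: 0.0
```

```bash
python3 - <<'E'
from meas import *
s=env.observe();print(s["time_s"],s["eef_pos"].round(4),s["orientation"].round(2))
for n in ("wrist","scene","top"):
    d=snap(n);P=pts(d);hsv=cv2.cvtColor(d["color"],cv2.COLOR_BGR2HSV)
    if n=="wrist": cv2.imwrite("pics/w13.png",d["color"])
    b=box(P,(.52,.69,-.30,-.12,.100,.118))
    if b.sum()>30: q=P[biggest(b)];print(n,"bar",len(q),rect(q),np.median(q[:,2]))
    b=box(P,(.55,.66,-.27,-.15,.085,.095))
    if b.sum()>30: q=P[biggest(b)];print(n,"hub",len(q),rect(q),np.median(q[:,2]))
E
```

```text
48.15 [ 0.6066 -0.2098  0.2627] [-1.7997e+02  3.0000e-02  1.6078e+02]
wrist bar 1673 (array([ 606.8, -208.2]), array([ 18., 119.]), 69.8) 0.10912360881775346
wrist hub 406 (array([ 602.2, -223.2]), array([12. , 43.8]), 70.5) 0.08925829287404846
scene bar 300 (array([ 609.6, -211.8]), array([ 19.9, 120.9]), 69.6) 0.10818296841639852
scene hub 89 (array([ 607. , -226.2]), array([15.2, 54.1]), 71.0) 0.0888948792990023
top bar 206 (array([ 602.7, -205. ]), array([ 21.2, 110.4]), 69.4) 0.10822610868172033
top hub 52 (array([ 614. , -192.3]), array([16.2, 45.1]), 68.4) 0.08952069088360926
```

View pics/w13.png

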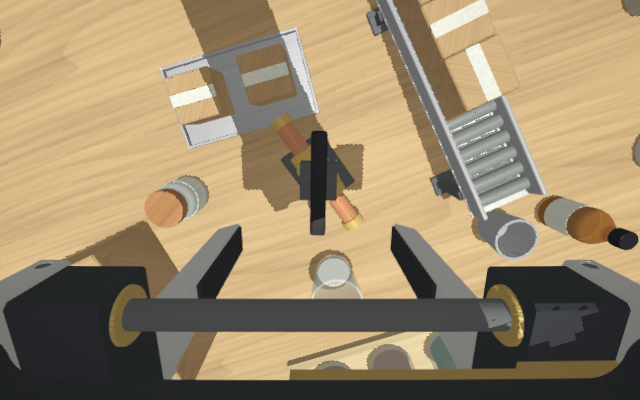

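The T handle sits home: its bar top measures 0.109 m and it runs from (318,133) to (318,233). Bar yaw is about 160°; less the play of about 9° this puts the stem near 61.5°, against a target of 61.8°. Tray and lane cartons are in place, so I'm handing in.

```bash
python3 - <<'E'
from meas import *
d=snap("wrist");P=pts(d)
m=box(P,(.38,.72,-.09,.06,.09,.16));q=P[biggest(m)]
A=np.c_[q[:,:2],np.ones(len(q))];k=np.ones(len(q),bool)
for _ in range(6):
    a=np.linalg.lstsq(A[k],q[k,2],rcond=None)[0];k=abs(q[:,2]-A@a)<.004
print("lane tops",a.round(3),rect(q[k]),k.mean())
print(env.hand_in())
E
```

```text
lane tops [0.188 0.033 0.027] (array([518.5, -25.4]), array([117.3,  56.4]), 6.5) 0.8165844265254544
the job is handed in; nothing more can be done
None
```

I handed the job in with both old cartons upright on the tray, both fresh cartons (only two were present) flat in the lane behind the old one that stays, and the T handle home on the stem; no verdict came back. The stem is about 45° open, worked out from the handle's angle minus its play because the hub hides the stem. Nothing was seen touching the jars, cups, bottle or tin, but I did not re-measure where they stand.

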